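Take the check weight off its keyhole rail and stand it on the sample scale

TASK

Make the small sample scale ready for its daily check: push the hanging test weights along the slot of their rail until the short one hangs in the wide hole at the rail's end, lift it out there by its knob, and stand it upright in the middle of the scale's pan, setting it down gently. The weight is top-heavy and must not fall; leave the long weight hanging in the rail and the other things on the bench where they are.

Things in the scene. Friction and masses are not known exactly. Their poses are not given: they have to be found in the camera images.
- weight_rail: Grey sheet-metal bridge, fixed, 250 mm long (along its y) on two end plates; origin on the bench under its middle, z up. Level plate 4 mm thick, 49 mm wide, top face 118 mm above the bench. Both weights hang one behind the other in its keyhole slot and slide freely; pushing the rear one pushes both
- slot (a point): Point of the slot's centre line at rail y = 0, on the plate's top face; axes as the rail's. The slot is 14 mm wide from y = +80 mm to the wide hole, centred at y = -100 mm. Side flanges, 24 mm high, 43 mm apart inside, run from y = -70 mm to the open rear end at y = +118 mm, so a knob cannot be gripped across the slot there
- wide_hole (a point): Centre of the slot's wide end, a round hole 30 mm in diameter, on the plate's top face; axes as the rail's. There are no flanges beside it: fingers have room on both x sides. A stop tab 10 mm high, 26 mm wide has its face 20 mm beyond (-y), so the short weight, pushed against it, hangs 1 mm past the hole's centre
- short_weight: Steel test weight, about 400 g, 99 mm tall. Origin at the centre of its foot, z up. From the foot: body 24 mm in diameter to 65 mm, neck 10 mm to 74 mm, disc 38 mm to 79 mm, knob 32 mm to 99 mm. It hangs by its disc on the plate, foot 44 mm above the bench, nearer the wide hole, through which alone the body passes (3 mm clearance). Standing, it falls if tilted over 12 degrees
- long_weight: The same kind of weight, about 470 g, but 119 mm tall: body to 85 mm, neck to 94, disc to 99, knob to 119 mm above its origin at the centre of the foot (foot 24 mm above the bench as it hangs). It hangs in the slot behind the short one, farther from the wide hole; behind it the channel is free for closed fingers
- scale: Small white scale, fixed to the bench, 190 mm deep (x) and 150 mm wide (y), with a square steel pan and a sloping display panel at its -x side. Origin on the bench under its middle
- scale_pan: The scale's flat steel pan, 116 mm (x) by 130 mm (y), level, top face 50 mm above the bench. Origin at the centre of its top face, z up
- pen: White pen with a black cap, 135 mm, lying beside the scale (bystander)
- qc_stamp: Wooden-handled stamp, 64 mm tall, standing beside the scale (bystander)
- tweezers: Steel tweezers, 123 mm, lying in front of the rail (bystander)
Mind the look-alikes: they are no part of the job. What is shaped like the short_weight but orange or pink is not meant.

How it is judged:
By the outcome, as a careful person would: the job done as asked, in the order asked, and still so for the second after the job is handed in, with the robot touching nothing.
It also fails if it takes over 69 s, if anything falls off the work surface, if the arm or the gripper's body presses on something with over 40 N, if the wrist force passes 120 N, or if a joint passes its speed limit or range.

ROBOT

A 7-joint arm with a two-finger parallel gripper is mounted at the origin on a cart in front of the work surface, level with it; the furniture and walls round the work are solid. World frame = base frame: x ahead of the robot, y to its left, z up, the work surface at z = 0. Lengths are in m, angles in rad, forces in N, time in s.
With the tool pointing down it reaches from about 0.4 to 0.85 m from the base axis. Payload 10.4 kg.
Tool frame: the origin (TCP) lies on the centre line of the jaws, within the pads' length; the fingertips stand 22 mm ahead of it and the grasp point (between the pads) lies 3 mm ahead of it; x points along the fingers, y is the direction in which the jaws open and shut, and the axes are right-handed (so a half turn about x gives the same grasp; the last joint's range is limited). The gripper opens to 87 mm and grips with 3 to 60 N. Pads are 19 mm wide; open, the fingers measure 117 mm over their backs; the gripper's body (75 mm by 190 mm) begins 51 mm behind the grasp point.
Start: joints at [1.084, 0.332, -0.065, 1.46, 0.022, 1.35, -0.088], TCP at [0.28, -0.559, 0.245] pointing down, gripper open.
Joint ranges: [-2.6, 2.6], [-0.5, 2.12], [-1.47, 1.34], [0.16, 2.42], [-1.27, 4.41], [0.06, 2.06], [-2.6, 2.6]. Speed limits (rad/s): [2.22, 2.22, 2.79, 2.79, 3.14, 3.14, 3.14].

INTERFACE

Orientations are given as a unit quaternion [x, y, z, w].
In Python, from bench import * gives the robot as it stands.
- The arm moves only by the tool arm_command, never from a script. Its argument "targets" is one flat list of numbers, 7 for each row, row after row: the turn, a rotation vector about the tool's x, y, z in units of 45 degrees (1.0 is 45 degrees), then the shift along the tool's x, y, z in units of 25 mm (1.0 is 25 mm), then the opening, from 0 (shut) to 1 (fully open). In form: [wx, wy, wz, tx, ty, tz, fingers, wx, wy, wz, tx, ty, tz, fingers, ...]. A call has 1 to 12 rows; each row shifts and turns the pose as measured when the row begins, along the tool's axes as they then stand; what a row does not reach is not made up. A row lasts 1/12 s, in which the tool goes at most 41.7 mm and 7.16 degrees, less where a joint would pass 70% of its speed; a pose out of reach is approached as far as the arm can. A call with a number of a shift or a turn outside -1 to 1 is refused whole. A call with a gripper value outside its range is refused whole. The fingers move at their own pace and stop on an object; "newtons" is the grip in N (left out, the last holds). Time passes only in rows, so rows that do not move let the fingers close. It gives the time, the measured TCP pose, the force and the opening at its end, in the units of the state.
- read_state(): the state, without advancing time (a new reading comes with each control period).
- camera(name): name is "scene" or "side" or "wrist"; returns the picture (400x640x3 uint8, red, green, blue); there is no depth.
- calibration(name): a dict with "camera_matrix" (3x3 intrinsics, pixels), "D" ([k1, k2, p1, p2, k3] as OpenCV has them; the pictures are not rectified), "R" (3x3) and "t" (3): a world point X has camera coordinates R X + t; the wrist camera has in their place "tool_from_camera" (4x4, takes a point from camera to tool coordinates, whose origin is the TCP and whose axes are the tool frame's). Camera axes: x right, y down, z forward; pixel columns grow to the right and rows downward; lengths in m; the calibration is good to about 2 mm. A picture is of the moment at which its call begins: read the wrist's pose just before it. calibration takes no time and is no camera call.
- close_job(): hands the job in, once; it reports no verdict.
The state is a dict: "time": time; "joint_positions": joint angles; "joint_vel": joint speeds; "joint_torque": joint torques, N m; "ee_pos": TCP position; "eef_rot": TCP orientation; "ft_force": force on the tool from outside, world axes, zero at the start; "torque": the same for the moment, N m; "width": finger opening in m.
Only numpy, scipy, OpenCV 4.12 (cv2) and the standard library are available. Lean on these libraries where they do the work, as an engineer would, in place of code of your own. Each camera call takes 0.05 s, during which the arm holds its last target.

## Working session

There is one attempt and no reset: what is moved stays moved. The work goes in short steps, Python scripts to look and compute and a tool call to move; the robot and the scene stay as the last step left them, time stands still between calls to the robot, and variables do not carry over. Pictures are saved under pics/ and viewed, and the job is handed in when it is done.

Besides the shell and the picture viewer there is one more tool, called after "Call:" as name(argument=value, ...) on one line, values as JSON. arm_command: Moves the arm, as the interface text tells. Shifts and turns lie within -1 to 1; 1 stands for 25 mm of shift or 45 degrees of turn. Its arguments: {"type":"object","properties":{"targets":{"type":"array","items":{"type":"number","minimum":-1,"maximum":1}},"newtons":{"type":"number"}},"required":["targets"]}

```bash
mkdir -p pics; ls; cat > h.py <<'E'
from bench import *
import numpy as np, cv2
from scipy.spatial.transform import Rotation as Rn
def save(n,im): cv2.imwrite('pics/'+n+'.png',im[:,:,::-1])
def campose(name,st=None):
    c=calibration(name)
    K=np.array(c['camera_matrix']);D=np.array(c['D'])
    if name=='wrist':
        T=np.array(c['tool_from_camera']);Rt=Rn.from_quat(st['eef_rot']).as_matrix();p=np.array(st['ee_pos'])
        Rwc=Rt@T[:3,:3];o=Rt@T[:3,3]+p
    else:
        R=np.array(c['R']);Rwc=R.T;o=-R.T@np.array(c['t'])
    return K,D,Rwc,o
def ray(cp,uv):
    K,D,R,o=cp
    n=cv2.undistortPoints(np.array(uv,float).reshape(-1,1,2),K,D).reshape(-1,2)
    d=np.c_[n,np.ones(len(n))]@R.T
    return o,d
def onplane(cp,uv,z):
    o,d=ray(cp,uv)
    return o+d*((z-o[2])/d[:,2])[:,None]
def proj(cp,X):
    K,D,R,o=cp
    rv=cv2.Rodrigues(R.T)[0]
    return cv2.projectPoints(np.array(X,float).reshape(-1,1,3),rv,-R.T@o,K,D)[0].reshape(-1,2)
def tri(cp1,uv1,cp2,uv2):
    A=[];b=[]
    M=np.zeros((3,3));v=np.zeros(3)
    for cp,uv in((cp1,uv1),(cp2,uv2)):
        o,d=ray(cp,[uv]);d=d[0]/np.linalg.norm(d[0]);P=np.eye(3)-np.outer(d,d);M+=P;v+=P@o
    return np.linalg.solve(M,v)
E
python3 - <<'E'
from h import *
s=read_state();print({k:np.round(v,4).tolist() for k,v in s.items()})
for n in('scene','side','wrist'):
    save(n+'0',camera(n)); 
for n in('scene','side','wrist'):
    K,D,R,o=campose(n,s);print(n,o.round(3),R[:,2].round(3),K[0,0],D)
print(read_state()['time'])
E
```

```text
pics
{'time': 0.0, 'joint_positions': [1.0844, 0.3328, -0.0647, 1.461, 0.0216, 1.3499, -0.0885], 'joint_vel': [-0.0003, -0.001, 0.0009, -0.0001, -0.0001, -0.0002, 0.0019], 'joint_torque': [-0.0015, -62.3245, 0.0236, -38.9883, -0.0613, 0.0398, 0.0002], 'ee_pos': [0.2794, -0.5587, 0.2438], 'eef_rot': [-0.688, -0.163, 0.6883, -0.1621], 'ft_force': [-0.2183, -0.4916, -0.1717], 'torque': [0.0229, 0.0278, 0.0056], 'width': 0.0872}
scene [0.12  0.667 0.734] [ 0.416 -0.672 -0.613] 453.86170442408337 [0.02693823 0.         0.         0.         0.        ]
side [0.057 0.815 0.478] [ 0.481 -0.804 -0.35 ] 431.1535306111053 [-0.03480304  0.          0.          0.          0.        ]
wrist [ 0.352 -0.522  0.386] [-0.264 -0.131 -0.955] 332.3662658886255 [-0.06819296  0.          0.          0.          0.        ]
0.15
```

View pics/scene0.png

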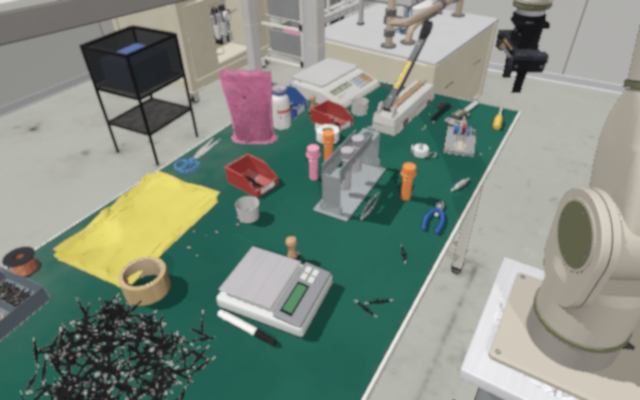

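View pics/side0.png

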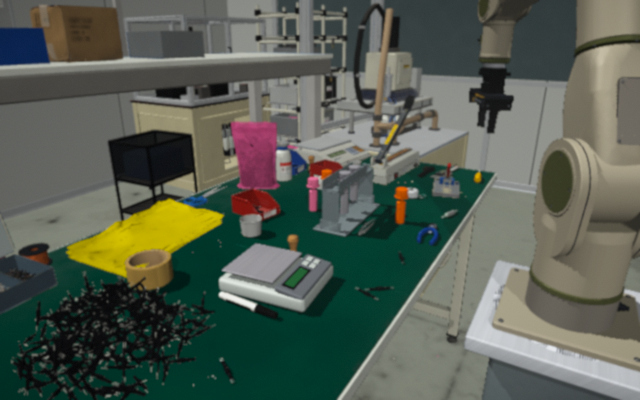

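View pics/wrist0.png

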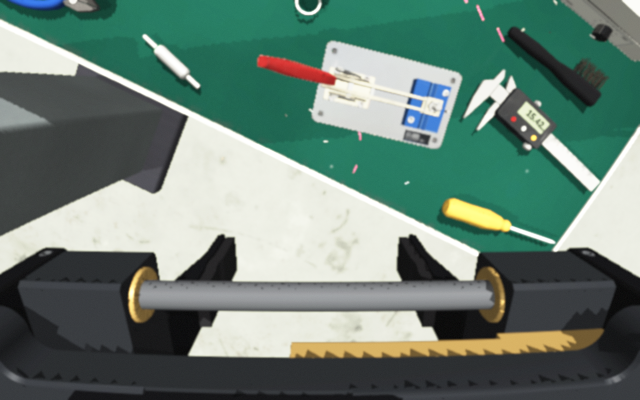

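Scene: rail at about (352,175), scale at (275,290), orange decoys at (408,182) and (328,140), pink decoy at (313,162). The wrist camera does not see the rail yet. I'll crop closer.

```bash
python3 - <<'E'
from h import *
a=cv2.imread('pics/scene0.png')[110:230,290:430];b=cv2.imread('pics/side0.png')[150:245,295:425]
cv2.imwrite('pics/c1.png',cv2.resize(a,(700,600),interpolation=cv2.INTER_CUBIC))
cv2.imwrite('pics/c2.png',cv2.resize(b,(780,570),interpolation=cv2.INTER_CUBIC))
a=cv2.imread('pics/scene0.png')[225:345,200:350]
cv2.imwrite('pics/c3.png',cv2.resize(a,(750,600),interpolation=cv2.INTER_CUBIC))
E
```

```text
(no output)
```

View pics/c1.png

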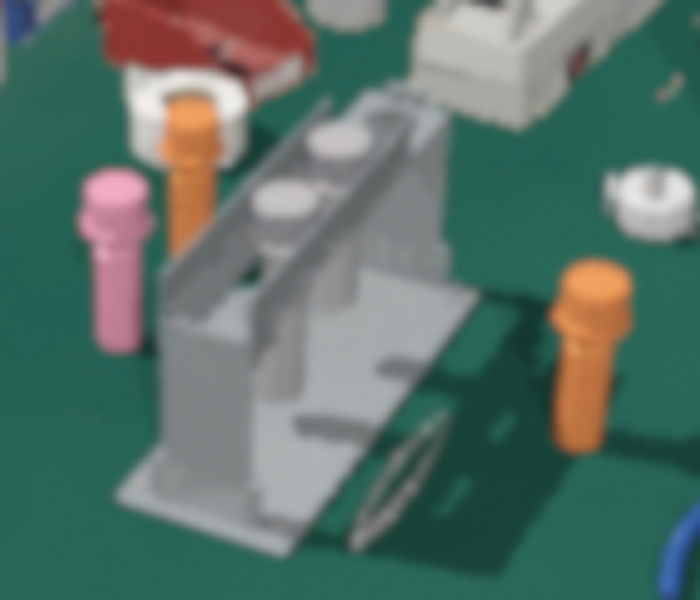

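View pics/c2.png

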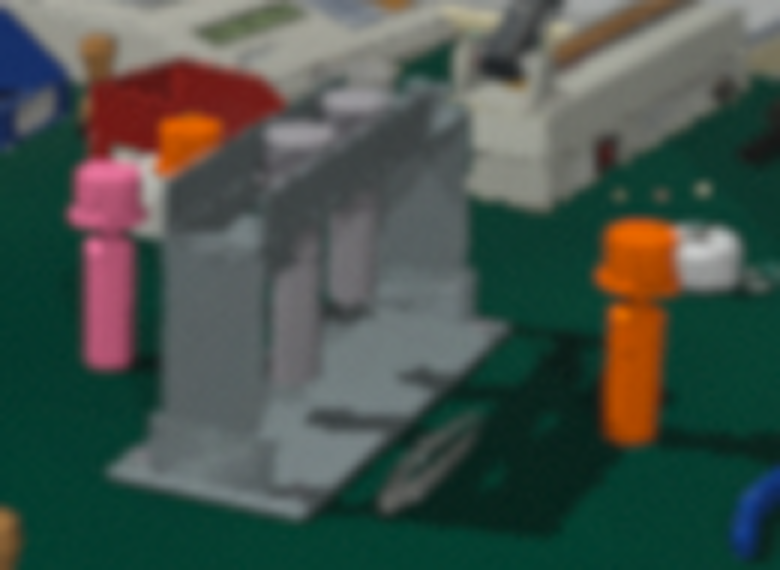

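View pics/c3.png

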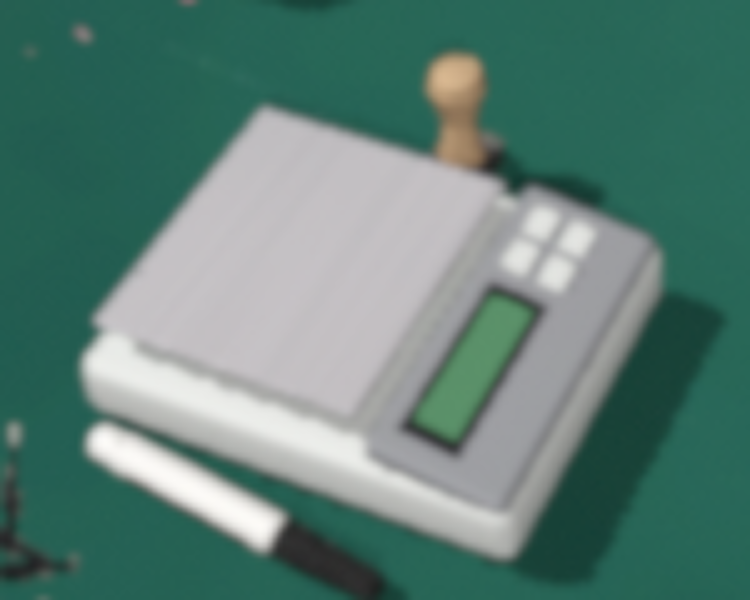

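```bash
python3 - <<'E'
from h import *
c=campose('scene');s=campose('side')
print('pan',onplane(c,[(253,246),(301,262),(270,308.6),(219,289.4)],.05).round(4), onplane(c,[(253,246),(301,262),(270,308.6),(219,289.4)],.05).mean(0))
f=lambda p:(p[0]/5+290,p[1]/5+110); g=lambda p:(p[0]/6+295,p[1]/6+150)
print('knobs long/short scene',onplane(c,[f((286,199)),f((340,138))],.143).round(4))
print('knobs side',onplane(s,[g((300,134)),g((356,100))],.143).round(4))
# flange rear tops: left, right ; plate rear corners
print('flange rear top',onplane(c,[f((163,270)),f((258,300))],.142).round(4),'plate rear',onplane(c,[f((160,315)),f((252,340))],.118).round(4))
print('base',onplane(c,[f((118,492)),f((285,555)),f((480,292))],.003).round(4))
print('flange front',onplane(c,[f((328,98)),f((412,115))],.142).round(4))
E
```

```text
pan [[0.6193 0.137  0.05  ]
 [0.5034 0.125  0.05  ]
 [0.4885 0.2548 0.05  ]
 [0.6023 0.2671 0.05  ]] [0.55337812 0.19599039 0.05      ]
knobs long/short scene [[ 0.5586 -0.1761  0.143 ]
 [ 0.5623 -0.2411  0.143 ]]
knobs side [[ 0.5527 -0.1668  0.143 ]
 [ 0.555  -0.228   0.143 ]]
flange rear top [[ 0.5798 -0.0939  0.142 ]
 [ 0.5291 -0.0941  0.142 ]] plate rear [[ 0.5801 -0.091   0.118 ]
 [ 0.5322 -0.0946  0.118 ]]
base [[ 0.604  -0.0864  0.003 ]
 [ 0.5072 -0.0855  0.003 ]
 [ 0.5194 -0.3422  0.003 ]]
flange front [[ 0.5874 -0.2762  0.142 ]
 [ 0.5413 -0.2816  0.142 ]]
```

```bash
cat >> h.py <<'E'
def rel(pos,ang=None):
    """remaining move, tool pointing down, jaw axis (tool y) at world angle ang(deg)"""
    s=read_state();R=Rn.from_quat(s['eef_rot']);p=np.array(s['ee_pos'])
    M=R.as_matrix()
    if ang is None: t=M
    else:
        y=np.array([np.cos(np.radians(ang)),np.sin(np.radians(ang)),0]);x=np.array([0,0,-1.]);t=np.c_[x,y,np.cross(x,y)]
    rv=Rn.from_matrix(M.T@t).as_rotvec()
    print('t',round(s['time'],2),'pos',p.round(4),'jawang',np.degrees(np.arctan2(M[1,1],M[0,1])).round(2),'tilt',np.degrees(np.arccos(-M[2,0])).round(2),'w',round(s['width'],4),'F',np.round(s['ft_force'],1),'q7',np.round(s['joint_positions'][6],2))
    print('turn units',(np.degrees(rv)/45).round(3),'shift units now',(M.T@(np.array(pos)-p)/.025).round(2),'after turn',(t.T@(np.array(pos)-p)/.025).round(2))
E
python3 - <<'E'
from h import *
M=Rn.from_quat(read_state()['eef_rot']).as_matrix();print(M.round(3));print(np.array(calibration('wrist')['tool_from_camera']).round(3))
rel([.55,-.25,.34],177);rel([.55,-.25,.34],-3)
E
```

```text
[[-0.001  0.447 -0.894]
 [ 0.001 -0.894 -0.447]
 [-1.    -0.001  0.   ]]
[[-0.    -0.295  0.956 -0.143]
 [ 1.    -0.001 -0.    -0.   ]
 [ 0.001  0.956  0.295 -0.081]
 [ 0.     0.     0.     1.   ]]
t 0.15 pos [ 0.2795 -0.5587  0.2439] jawang -63.43 tilt 0.06 w 0.0867 F [-0.6 -0.2 -0.3] q7 -0.09
turn units [2.657e+00 1.000e-03 1.000e-03] shift units now [ -3.84  -6.21 -15.2 ] after turn [ -3.84 -10.16  12.9 ]
t 0.15 pos [ 0.2795 -0.5587  0.2439] jawang -63.43 tilt 0.06 w 0.0867 F [-0.6 -0.2 -0.3] q7 -0.09
turn units [-1.343e+00 -1.000e-03  1.000e-03] shift units now [ -3.84  -6.21 -15.2 ] after turn [ -3.84  10.16 -12.9 ]
```

Call:
arm_command(targets=[-0.15, 0, 0, -0.5, 0, 0, 0, -0.15, 0, 0, -0.5, 0, 0, 0, -0.15, 0, 0, -0.5, 0, 0, 0, -0.15, 0, 0, -0.5, 0, 0, 0, -0.15, 0, 0, -0.5, 0, 0, 0, -0.15, 0, 0, -0.5, 0, 0, 0, -0.15, 0, 0, -0.5, 0, 0, 0, -0.15, 0, 0, -0.5, 0, 0, 0, -0.14, 0, 0, -0.4, 0, 0, 0], newtons=20)

```text
time: 0.9
ee_pos: [0.2785, -0.5569, 0.3522]
eef_rot: [0.503, 0.502, -0.501, 0.493]
ft_force: [-0.4, -0.3, 0.5]
width: 0.035
```

```bash
python3 -c "
from h import *
rel([.55,-.23,.35],-3)"
```

```text
t 0.9 pos [ 0.2785 -0.5569  0.3522] jawang -0.52 tilt 0.75 w 0.035 F [-0.4 -0.3  0.5] q7 0.98
turn units [ 0.055 -0.014  0.009] shift units now [  0.17  10.74 -13.17] after turn [  0.09  10.16 -13.63]
```

Call:
arm_command(targets=[0.01, 0, 0, 0, 0.85, -1, 0, 0.01, 0, 0, 0, 0.85, -1, 0, 0, 0, 0, 0, 0.85, -1, 0, 0, 0, 0, 0, 0.85, -1, 0, 0, 0, 0, 0, 0.85, -1, 0, 0, 0, 0, 0, 0.85, -1, 0, 0, 0, 0, 0, 0.85, -1, 0, 0, 0, 0, 0, 0.85, -1, 0, 0, 0, 0, 0, 0.85, -1, 0, 0, 0, 0, 0, 0.85, -1, 0, 0, 0, 0, 0, 0.85, -1, 0, 0, 0, 0, 0, 0.6, -1, 0])

```text
time: 1.9
ee_pos: [0.5361, -0.2561, 0.3516]
eef_rot: [-0.507, -0.497, 0.508, -0.487]
ft_force: [1.3, 0.7, 0.4]
width: 0.0008
```

```bash
python3 -c "
from h import *
rel([.55,-.23,.35],-3)"
```

```text
t 1.9 pos [ 0.5361 -0.2561  0.3516] jawang -1.77 tilt 0.83 w 0.0008 F [1.3 0.7 0.4] q7 0.26
turn units [ 0.027 -0.011  0.015] shift units now [ 0.07  0.52 -1.06] after turn [ 0.06  0.5  -1.07]
```

Call:
arm_command(targets=[0.03, -0.01, 0.015, 0, 0.5, -0.6, 0, 0, 0, 0, 0, 0, -0.4, 0, 0, 0, 0, 0, 0, 0, 0, 0, 0, 0, 0, 0, 0, 0])

```text
time: 2.23
ee_pos: [0.5528, -0.2224, 0.3502]
eef_rot: [0.511, 0.491, -0.51, 0.488]
ft_force: [-0.3, 0.1, 0.4]
width: 0.0002
```

```bash
python3 - <<'E'
from h import *
rel([.55,-.23,.35],-3)
im=camera('wrist');save('w1',im)
E
```

```text
t 2.23 pos [ 0.5528 -0.2224  0.3502] jawang -2.46 tilt 0.26 w 0.0002 F [-0.3  0.1  0.4] q7 0.18
turn units [ 0.012 -0.006  0.002] shift units now [ 0.01 -0.1   0.31] after turn [ 0.01 -0.1   0.31]
```

View pics/w1.png

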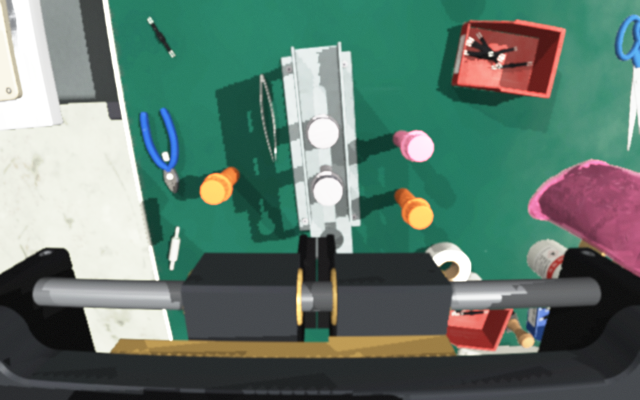

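Wrist view shows the rail from (293,45) to (350,252); the long knob is at (323,131), the short one at (328,188) nearer the hole end, and the hole at about (334,237). Candidates for the short weight are the grey (328,188), orange (218,186) and (415,212), and pink (415,146). The grey ones are right, and the short one is nearest the hole. I'll check a close crop.

```bash
python3 - <<'E'
from h import *
a=cv2.imread('pics/w1.png')[35:255,270:370]
cv2.imwrite('pics/c4.png',cv2.resize(a[:110],(700,600)[:0] or (600,660))[:600])
cv2.imwrite('pics/c4.png',cv2.resize(a[:100],(600,600),interpolation=cv2.INTER_CUBIC))
cv2.imwrite('pics/c5.png',cv2.resize(a[120:220],(600,600),interpolation=cv2.INTER_CUBIC))
E
```

```text
(no output)
```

View pics/c4.png

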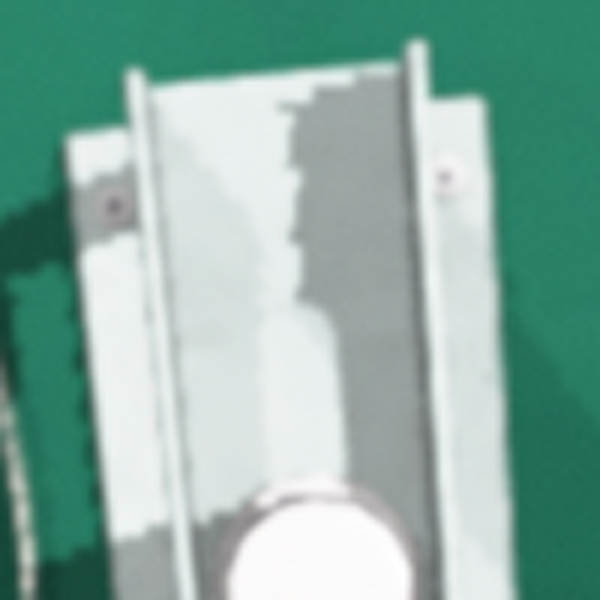

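View pics/c5.png

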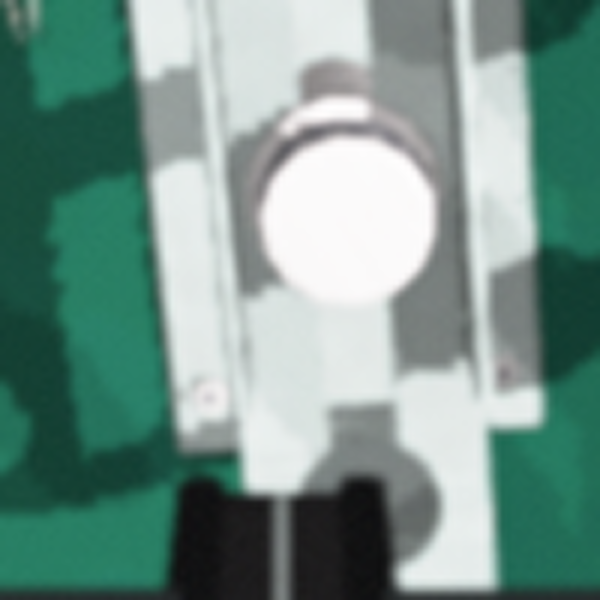

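```bash
python3 - <<'E'
from h import *
s=read_state();w=campose('wrist',s)
im=cv2.imread('pics/w1.png');g=cv2.cvtColor(im,cv2.COLOR_BGR2GRAY)
m=(g>245).astype(np.uint8);n,l,st,ce=cv2.connectedComponentsWithStats(m)
for i in range(1,n):
    if st[i][4]>150 and 280<ce[i][0]<370: print(st[i],ce[i])
A=lambda p:(p[0]/6+270,p[1]/6+35);B=lambda p:(p[0]/6+270,p[1]/6+155)
print('knobs long, short',onplane(w,[(323.3,131.5),B((348,219))],.143).round(4))
fr=onplane(w,[A((140,70)),A((418,42))],.142);print('flange rear',fr.round(4),fr.mean(0))
print('slot rear',onplane(w,[A((300,308))],.118).round(4))
print('slot near hole',onplane(w,[B((330,410)),B((397,410)),B((440,500))],.118).round(4))
print('plate edges near hole',onplane(w,[B((242,460)),B((490,460))],.118).round(4))
f2=onplane(w,[B((205,140)),B((457,40))],.142);print(f2.round(4))
E
```

```text
[309 119  29  28 623] [322.96629213 132.82022472]
[315 179  26  26 541] [327.75046211 191.26617375]
knobs long, short [[ 0.5616 -0.1771  0.143 ]
 [ 0.5643 -0.2423  0.143 ]]
flange rear [[ 0.5355 -0.0929  0.142 ]
 [ 0.5811 -0.0906  0.142 ]] [ 0.55829555 -0.09178914  0.142     ]
slot rear [[ 0.5604 -0.1311  0.118 ]]
slot near hole [[ 0.5598 -0.2893  0.118 ]
 [ 0.5733 -0.2899  0.118 ]
 [ 0.5816 -0.3101  0.118 ]]
plate edges near hole [[ 0.5416 -0.2994  0.118 ]
 [ 0.592  -0.3017  0.118 ]]
[[ 0.5389 -0.2266  0.142 ]
 [ 0.5849 -0.2102  0.142 ]]
```

```bash
python3 -c "
from h import *
rel([.5597,-.122,.25],2.4)"
```

```text
t 2.28 pos [ 0.5527 -0.2227  0.3503] jawang -2.49 tilt 0.26 w 0.0004 F [ 0.3 -0.5  0.5] q7 0.18
turn units [-0.109 -0.006  0.002] shift units now [ 4.03  0.11 -4.02] after turn [ 4.01  0.45 -4.01]
```

Call:
arm_command(targets=[-0.1, 0, 0, 0, 0.1, -0.9, 0, -0.02, 0, 0, 0, 0.1, -0.9, 0, 0, 0, 0, 0.6, 0.1, -0.9, 0, 0, 0, 0, 0.8, 0.1, -0.9, 0, 0, 0, 0, 0.9, 0.05, -0.4, 0, 0, 0, 0, 0.9, 0, 0, 0, 0, 0, 0, 0.6, 0, 0, 0, 0, 0, 0, 0.2, 0, 0, 0, 0, 0, 0, 0, 0, 0, 0])

```text
time: 3.03
ee_pos: [0.5572, -0.1263, 0.2486]
eef_rot: [0.492, 0.507, -0.492, 0.508]
ft_force: [-0.8, 0.5, -0.0]
width: 0.0007
```

```bash
python3 -c "
from h import *
rel([.5597,-.122,.17],2.4)"
```

```text
t 3.03 pos [ 0.5572 -0.1263  0.2486] jawang 1.77 tilt 0.04 w 0.0007 F [-0.8  0.5 -0. ] q7 0.08
turn units [-0.014  0.001  0.   ] shift units now [ 3.14  0.1  -0.17] after turn [ 3.14  0.11 -0.17]
```

Call:
arm_command(targets=[-0.015, 0, 0, 0.6, 0.12, -0.18, 0, 0, 0, 0, 0.9, 0, 0, 0, 0, 0, 0, 0.8, 0, 0, 0, 0, 0, 0, 0.5, 0, 0, 0, 0, 0, 0, 0.2, 0, 0, 0, 0, 0, 0, 0, 0, 0, 0])

```text
time: 3.53
ee_pos: [0.5623, -0.1258, 0.1776]
eef_rot: [0.493, 0.505, -0.491, 0.511]
ft_force: [-0.2, 0.3, 0.7]
width: 0.0005
```

```bash
python3 - <<'E'
from h import *
rel([.5597,-.124,.148],2.4)
im=camera('wrist');save('w2',im[100:340,180:460])
im=camera('scene');save('s2',cv2.resize(im[100:230,290:430],(700,650))[:600])
E
```

```text
t 3.53 pos [ 0.5623 -0.1258  0.1776] jawang 1.89 tilt 0.5 w 0.0005 F [-0.2  0.3  0.7] q7 0.05
turn units [-0.011  0.006 -0.01 ] shift units now [ 1.18 -0.11 -0.08] after turn [ 1.18 -0.1  -0.08]
```

View pics/w2.png

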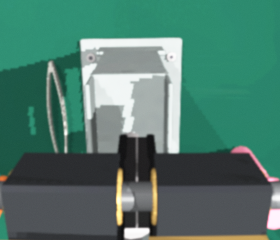

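View pics/s2.png

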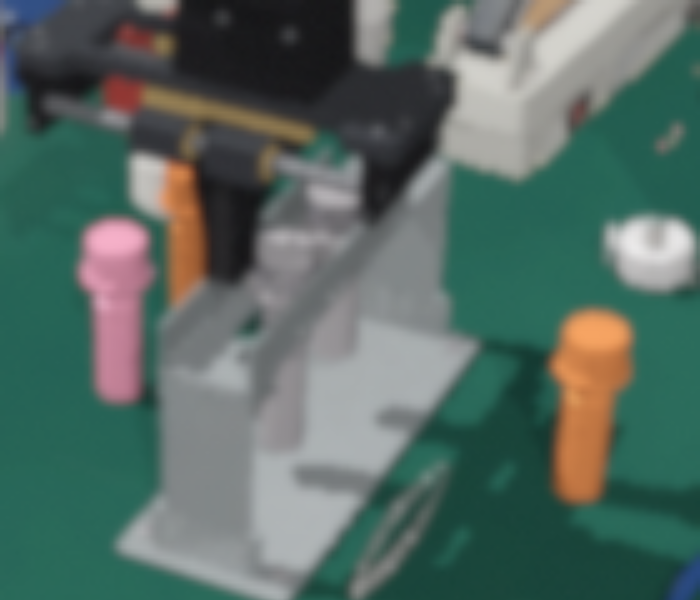

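```bash
python3 - <<'E'
from h import *
s=read_state();R=Rn.from_quat(s['eef_rot']).as_matrix();tip=np.array(s['ee_pos'])+R@[.022,0,0]
p=proj(campose('scene'),tip);print((p-[290,100])*5,tip)
p=proj(campose('scene'),[tip-[0.0215,0,.013],tip+[.0215,0,-.013]]);print((p-[290,100])*5)
E
```

```text
[[227.76906299 270.70428851]] [ 0.56306483 -0.12591227  0.15681224]
[[267.39426185 306.18723023]
 [188.51649403 281.83201089]]
```

Scene picture: the fingertips sit at crop (228,271), as projected, and are centred over the channel behind the long weight. Lowering.

Call:
arm_command(targets=[-0.01, 0.005, -0.01, 0.3, -0.11, -0.05, 0, 0, 0, 0, 0.4, 0, 0, 0, 0, 0, 0, 0.3, 0, 0, 0, 0, 0, 0, 0.15, 0, 0, 0, 0, 0, 0, 0, 0, 0, 0])

```text
time: 4.05
ee_pos: [0.5615, -0.125, 0.1505]
eef_rot: [0.49, 0.508, -0.489, 0.512]
ft_force: [0.2, -0.1, -0.0]
width: 0.0006
```

```bash
python3 - <<'E'
from h import *
rel([.5647,-.2467,.147],2.4)
E
```

```text
t 4.05 pos [ 0.5615 -0.125   0.1505] jawang 2.37 tilt 0.31 w 0.0006 F [ 0.2 -0.1 -0. ] q7 0.05
turn units [-0.001  0.003 -0.006] shift units now [ 0.15 -0.07  4.87] after turn [ 0.14 -0.08  4.87]
```

Call:
arm_command(targets=[0, 0.003, -0.006, 0.1, -0.07, 0.2, 0, 0, 0, 0, 0.03, 0, 0.2, 0, 0, 0, 0, 0, 0, 0.2, 0, 0, 0, 0, 0, 0, 0.2, 0, 0, 0, 0, 0, 0, 0.2, 0, 0, 0, 0, 0, 0, 0.2, 0, 0, 0, 0, 0, 0, 0.2, 0, 0, 0, 0, 0, 0, 0.2, 0, 0, 0, 0, 0, 0, 0.2, 0, 0, 0, 0, 0, 0, 0.2, 0])

```text
time: 4.88
ee_pos: [0.5622, -0.178, 0.1471]
eef_rot: [0.49, 0.511, -0.488, 0.51]
ft_force: [0.2, 3.3, 0.4]
width: 0.0003
```

```bash
python3 - <<'E'
from h import *
rel([.5647,-.2467,.147],2.4)
im=camera('wrist');save('w3',im[:340,180:480])
im=camera('scene');save('s3',cv2.resize(im[100:230,290:430],(700,650))[:600])
E
```

```text
t 4.88 pos [ 0.5622 -0.178   0.1471] jawang 2.48 tilt 0.17 w 0.0003 F [0.2 3.3 0.4] q7 0.14
turn units [ 0.002 -0.004  0.   ] shift units now [-0.01 -0.02  2.75] after turn [ 0.   -0.01  2.75]
```

View pics/s3.png

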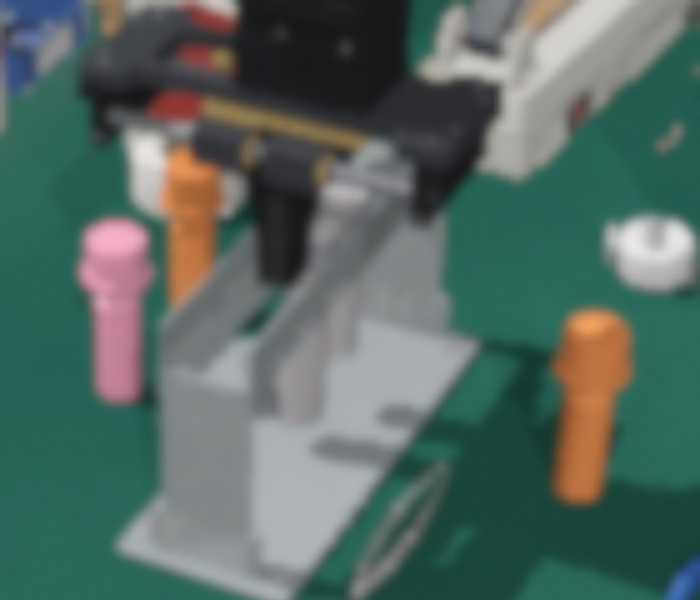

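The long weight moves ahead of the fingers, and the push force is about 3 N. I'll keep going.

Call:
arm_command(targets=[0, 0, 0, 0, 0, 0.2, 0, 0, 0, 0, 0, 0, 0.2, 0, 0, 0, 0, 0, 0, 0.2, 0, 0, 0, 0, 0, 0, 0.2, 0, 0, 0, 0, 0, 0, 0.2, 0, 0, 0, 0, 0, 0, 0.2, 0, 0, 0, 0, 0, 0, 0.2, 0, 0, 0, 0, 0, 0, 0.2, 0, 0, 0, 0, 0, 0, 0.2, 0, 0, 0, 0, 0, 0, 0.2, 0])

```text
time: 5.82
ee_pos: [0.565, -0.2172, 0.1471]
eef_rot: [0.489, 0.519, -0.482, 0.508]
ft_force: [-3.7, 8.9, 2.8]
width: 0.0004
```

```bash
python3 - <<'E'
from h import *
rel([.5647,-.2467,.147],2.4)
E
```

```text
t 5.82 pos [ 0.565  -0.2172  0.1471] jawang 3.19 tilt 1.04 w 0.0004 F [-3.7  8.9  2.8] q7 0.22
turn units [ 0.018 -0.023  0.005] shift units now [-0.01 -0.08  1.18] after turn [ 0.01 -0.06  1.18]
```

Call:
arm_command(targets=[0.01, -0.02, 0.005, 0, -0.08, 0.15, 0, 0.005, 0, 0, 0, 0, 0.2, 0, 0, 0, 0, 0, 0, 0.2, 0, 0, 0, 0, 0, 0, 0.2, 0, 0, 0, 0, 0, 0, 0.2, 0])

```text
time: 6.23
ee_pos: [0.5653, -0.2368, 0.1472]
eef_rot: [0.489, 0.514, -0.485, 0.511]
ft_force: [-0.3, 5.6, 0.4]
width: 0.0004
```

```bash
python3 - <<'E'
from h import *
rel([.5647,-.2467,.147],2.4)
E
```

```text
t 6.23 pos [ 0.5653 -0.2368  0.1472] jawang 2.86 tilt 0.41 w 0.0004 F [-0.3  5.6  0.4] q7 0.24
turn units [ 0.01  -0.009 -0.001] shift units now [ 0.   -0.04  0.4 ] after turn [ 0.01 -0.04  0.4 ]
```

Call:
arm_command(targets=[0.01, -0.01, 0, 0, -0.05, 0.15, 0, 0, 0, 0, 0, 0, 0.15, 0, 0, 0, 0, 0, 0, 0.15, 0])

```text
time: 6.48
ee_pos: [0.5652, -0.2475, 0.1471]
eef_rot: [0.49, 0.51, -0.489, 0.511]
ft_force: [0.0, 10.4, 2.3]
width: 0.0001
```

```bash
python3 - <<'E'
from h import *
rel([.5647,-.2467,.147],2.4)
E
```

```text
t 6.48 pos [ 0.5652 -0.2475  0.1471] jawang 2.46 tilt 0.09 w 0.0001 F [ 0.  10.4  2.3] q7 0.25
turn units [ 0.001 -0.    -0.002] shift units now [ 0.   -0.02 -0.03] after turn [ 0.   -0.02 -0.03]
```

Call:
arm_command(targets=[0, 0, 0, 0, 0, 0.12, 0, 0, 0, 0, 0, 0, 0.12, 0])

```text
time: 6.65
ee_pos: [0.5664, -0.2481, 0.1474]
eef_rot: [0.49, 0.513, -0.486, 0.51]
ft_force: [-1.6, 13.1, 3.9]
width: 0.0005
```

```bash
python3 - <<'E'
from h import *
rel([.5647,-.2467,.147],2.4)
im=camera('scene');save('s4',cv2.resize(im[100:230,290:430],(700,650))[:600])
E
```

```text
t 6.65 pos [ 0.5664 -0.2481  0.1474] jawang 2.71 tilt 0.43 w 0.0005 F [-1.6 13.1  3.9] q7 0.26
turn units [ 0.007 -0.009 -0.002] shift units now [ 0.01 -0.07 -0.06] after turn [ 0.01 -0.07 -0.06]
```

View pics/s4.png

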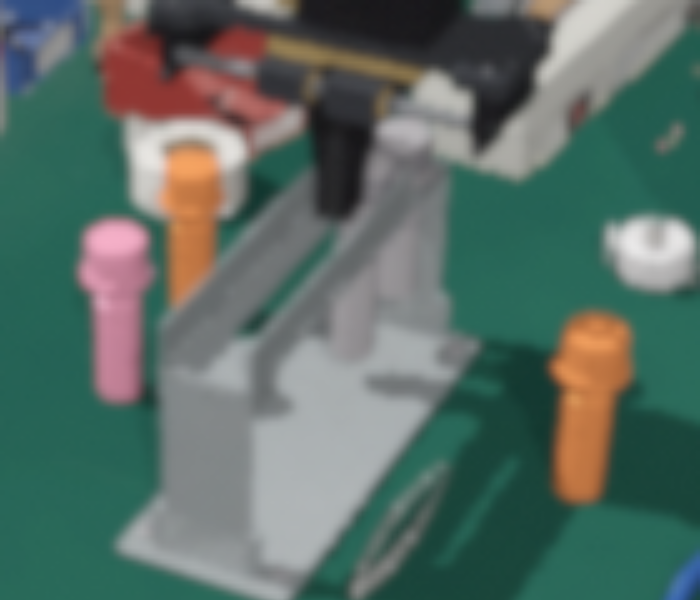

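Contact with the stop: the fingers stalled at 13 N. I'll back off, rise, and look from above.

Call:
arm_command(targets=[0, 0, 0, 0, 0, -0.25, 0, 0, 0, 0, 0, 0, -0.2, 0, 0, 0, 0, -0.4, 0, 0, 0, 0, 0, 0, -0.8, 0, 0, 0, 0, 0, 0, -1, 0, 0, 0, 0, 0, 0, -1, 0, 0.4, 0.3, 0, 0, 0, -1, 0, 0.6, 0.5, 0, 0, 0, -0.8, 0, 0.6, 0.6, 0, 0, 0, -0.6, 0, 0.4, 0.6, 0, 0, 0, -0.4, 0, 0.1, 0.7, 0, 0, 0, 0, 0, 0, 0.7, 0, 0, 0, 0, 0, 0, 0.7])

```text
time: 7.7
ee_pos: [0.5642, -0.3015, 0.3119]
eef_rot: [0.489, 0.507, -0.492, 0.512]
ft_force: [0.7, 0.5, -0.9]
width: 0.0393
```

```bash
python3 - <<'E'
from h import *
rel([.5672,-.3106,.25],2.4)
im=camera('wrist');save('w5',im);save('w5c',cv2.resize(im[60:260,220:420],(600,600),interpolation=cv2.INTER_CUBIC))
E
```

```text
t 7.7 pos [ 0.5642 -0.3015  0.3119] jawang 2.17 tilt 0.49 w 0.0393 F [ 0.7  0.5 -0.9] q7 0.35
turn units [-0.005  0.011 -0.003] shift units now [2.48 0.1  0.35] after turn [2.48 0.11 0.37]
```

View pics/w5c.png

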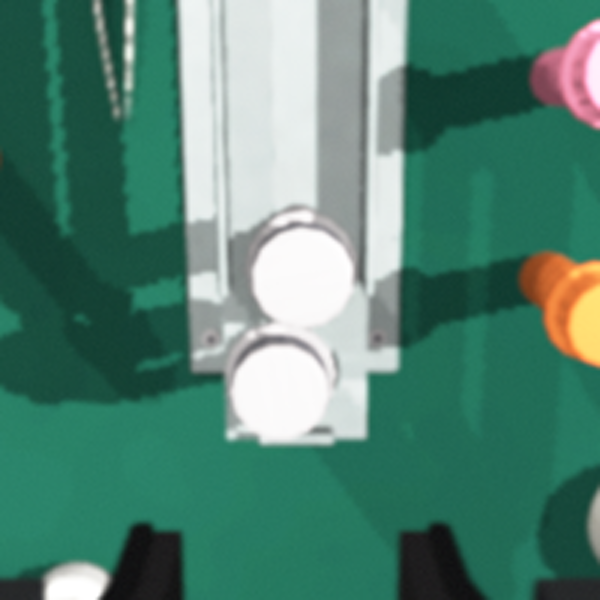

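```bash
python3 - <<'E'
from h import *
s=read_state();w=campose('wrist',s)
im=cv2.imread('pics/w5.png');g=cv2.cvtColor(im,cv2.COLOR_BGR2GRAY)
A=lambda p:(p[0]/3+220,p[1]/3+60)
print('short,long',onplane(w,[A((280,390)),A((302,276))],.143).round(4))
print('disc edges short L/R',onplane(w,[A((225,372)),A((339,372))],.123).round(4))
print('plate edges',onplane(w,[A((227,400)),A((367,400))],.118).round(4))
print('plate end, tab',onplane(w,[A((227,438)),A((367,438))],.118).round(4),onplane(w,[A((262,443)),A((333,443))],.128).round(4))
print(proj(w,[[.5672,-.3096,.118]])*3-[660,180])
m=cv2.resize(im[140:220,280:360],(640,640),interpolation=cv2.INTER_CUBIC)
m=(255*(m/255.)**2).astype(np.uint8)
cv2.imwrite('pics/w5d.png',m[:600])
E
```

```text
short,long [[ 0.562  -0.3102  0.143 ]
 [ 0.5676 -0.2727  0.143 ]]
disc edges short L/R [[ 0.5429 -0.3104  0.123 ]
 [ 0.5821 -0.3089  0.123 ]]
plate edges [[ 0.5436 -0.3219  0.118 ]
 [ 0.5928 -0.3202  0.118 ]]
plate end, tab [[ 0.5438 -0.3361  0.118 ]
 [ 0.5937 -0.3343  0.118 ]] [[ 0.5565 -0.334   0.128 ]
 [ 0.581  -0.3331  0.128 ]]
[[295.45819594 368.52958916]]
```

View pics/w5d.png

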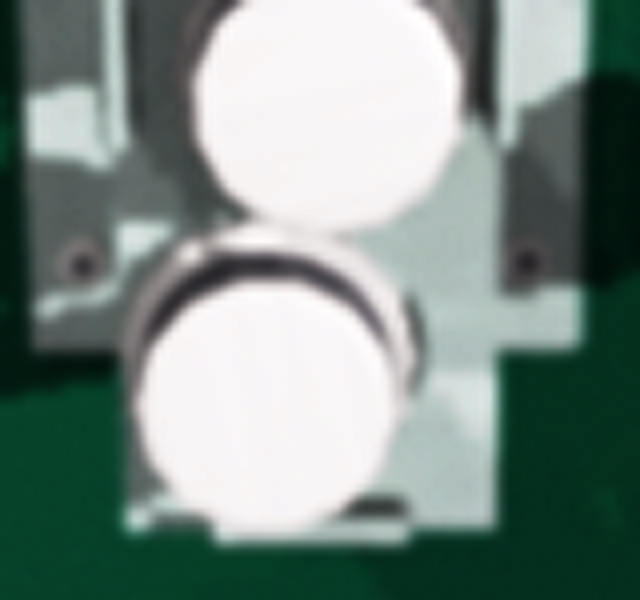

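```bash
python3 - <<'E'
from h import *
s=read_state();w=campose('wrist',s);R=Rn.from_quat(s['eef_rot']).as_matrix();h=s['width']/2;print(s['width'])
print(proj(w,[np.array(s['ee_pos'])+R@[.022,y,-.0095] for y in(-h,0,h)])*3-[660,180])
rel([.5677,-.3102,.185],2.4)
E
```

```text
0.043182016728569556
[[169.26384638 524.29453739]
 [289.58065112 524.26175836]
 [409.88627507 524.00523865]]
t 7.75 pos [ 0.5642 -0.3014  0.3119] jawang 2.18 tilt 0.5 w 0.0432 F [-1.2 -0.1  0.6] q7 0.35
turn units [-0.005  0.011 -0.003] shift units now [5.08 0.11 0.32] after turn [5.07 0.12 0.36]
```

Call:
arm_command(targets=[-0.005, 0.01, -0.003, 0.5, 0.12, 0.35, 0.7, 0, 0, 0, 0.9, 0, 0, 0.7, 0, 0, 0, 1, 0, 0, 0.7, 0, 0, 0, 1, 0, 0, 0.7, 0, 0, 0, 0.8, 0, 0, 0.7, 0, 0, 0, 0.5, 0, 0, 0.7, 0, 0, 0, 0.2, 0, 0, 0.7, 0, 0, 0, 0, 0, 0, 0.7])

```text
time: 8.42
ee_pos: [0.5641, -0.3107, 0.1715]
eef_rot: [0.487, 0.516, -0.49, 0.507]
ft_force: [0.5, 0.6, -1.4]
width: 0.0607
```

```bash
python3 - <<'E'
from h import *
rel([.5677,-.3102,.148],2.4)
im=camera('wrist');save('w6',im[100:360,150:490])
E
```

```text
t 8.42 pos [ 0.5641 -0.3107  0.1715] jawang 2.63 tilt 0.72 w 0.0607 F [ 0.5  0.6 -1.4] q7 0.35
turn units [ 0.005 -0.008  0.014] shift units now [ 0.94  0.15 -0.01] after turn [ 0.94  0.14 -0.01]
```

View pics/w6.png

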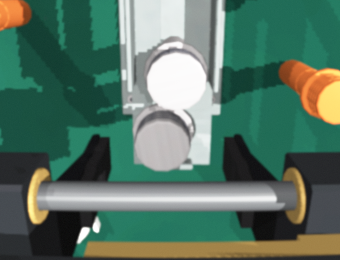

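The wrist view shows the short knob (crop 163,143) between the open fingers, left of the jaw centre as measured. Next is fine alignment and descent.

Call:
arm_command(targets=[0.005, -0.008, 0.014, 0.1, 0.15, 0, 0.7, 0, 0, 0, 0.3, 0, 0, 0.7, 0, 0, 0, 0.2, 0, 0, 0.7, 0, 0, 0, 0.1, 0, 0, 0.7, 0, 0, 0, 0, 0, 0, 0.7])

```text
time: 8.88
ee_pos: [0.5699, -0.3112, 0.1554]
eef_rot: [0.49, 0.508, -0.489, 0.512]
ft_force: [-0.5, 0.3, -0.6]
width: 0.061
```

```bash
python3 - <<'E'
from h import *
rel([.5677,-.3102,.148],2.4)
E
```

```text
t 8.88 pos [ 0.5699 -0.3112  0.1554] jawang 2.39 tilt 0.35 w 0.061 F [-0.5  0.3 -0.6] q7 0.34
turn units [-0.     0.004 -0.007] shift units now [ 0.3  -0.09 -0.04] after turn [ 0.3  -0.09 -0.04]
```

Call:
arm_command(targets=[0, 0.003, -0.006, 0.12, -0.08, -0.03, 0.7, 0, 0, 0, 0.1, 0, 0, 0.7, 0, 0, 0, 0.04, 0, 0, 0.7, 0, 0, 0, 0, 0, 0, 0.7])

```text
time: 9.22
ee_pos: [0.5681, -0.3106, 0.1492]
eef_rot: [0.489, 0.51, -0.489, 0.511]
ft_force: [-0.3, 0.0, 0.2]
width: 0.0609
```

```bash
python3 - <<'E'
from h import *
rel([.5677,-.3102,.148],2.4)
E
```

```text
t 9.22 pos [ 0.5681 -0.3106  0.1492] jawang 2.4 tilt 0.1 w 0.0609 F [-0.3  0.   0.2] q7 0.34
turn units [ 0.     0.001 -0.002] shift units now [ 0.05 -0.01 -0.02] after turn [ 0.05 -0.01 -0.02]
```

Call:
arm_command(targets=[0, 0, 0, 0.04, 0, 0, 0.62, 0, 0, 0, 0, 0, 0, 0.56, 0, 0, 0, 0, 0, 0, 0.5, 0, 0, 0, 0, 0, 0, 0.46, 0, 0, 0, 0, 0, 0, 0.42, 0, 0, 0, 0, 0, 0, 0.38, 0, 0, 0, 0, 0, 0, 0.34, 0, 0, 0, 0, 0, 0, 0.3, 0, 0, 0, 0, 0, 0, 0.25, 0, 0, 0, 0, 0, 0, 0.2], newtons=30)

```text
time: 10.05
ee_pos: [0.5623, -0.3111, 0.1482]
eef_rot: [0.487, 0.513, -0.493, 0.507]
ft_force: [-0.6, 0.1, 0.1]
width: 0.0314
```

```bash
python3 - <<'E'
from h import *
rel([.5677,-.3102,.148],2.4)
im=camera('wrist');save('w7',cv2.resize(im[180:300,240:400],(800,600)))
im=camera('scene');save('s7',cv2.resize(im[100:220,310:450],(700,600)))
E
```

```text
t 10.05 pos [ 0.5623 -0.3111  0.1482] jawang 2.25 tilt 0.64 w 0.0314 F [-0.6  0.1  0.1] q7 0.34
turn units [-0.003 -0.001  0.014] shift units now [ 0.01  0.22 -0.03] after turn [ 0.01  0.22 -0.03]
```

View pics/w7.png

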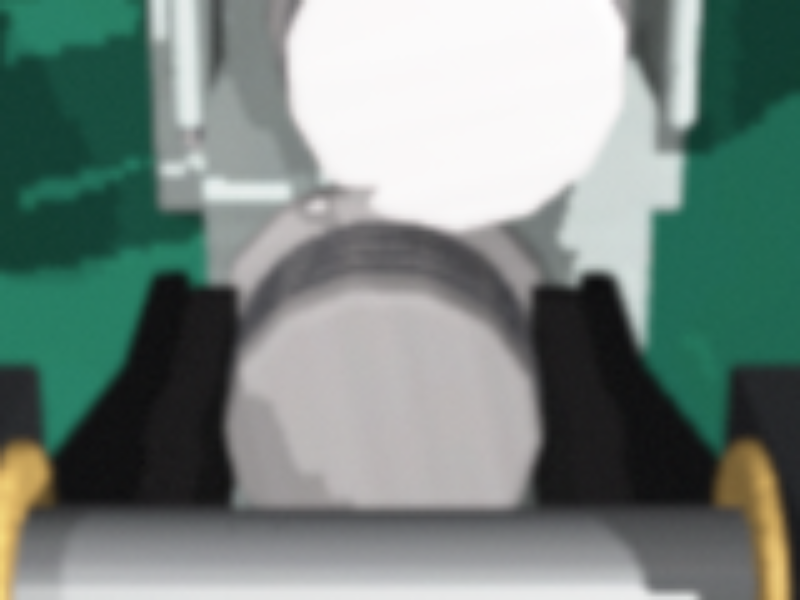

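View pics/s7.png

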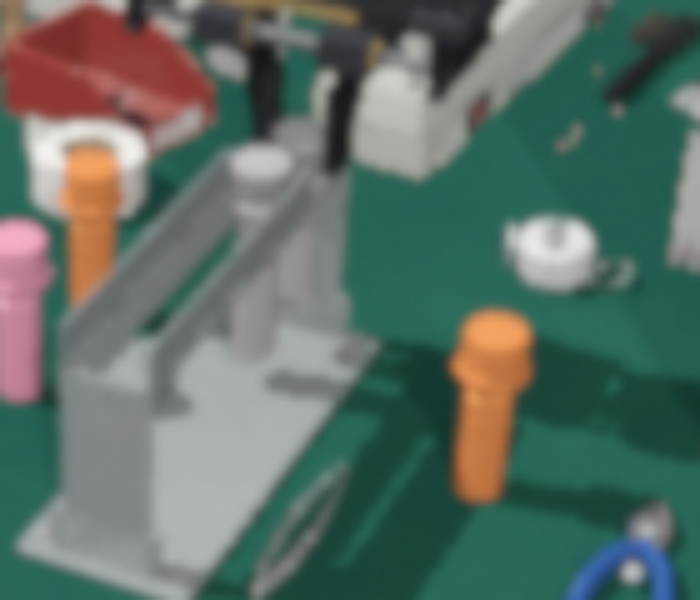

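Gripped with an opening of 31.4 mm, but the tool yielded to the weight's off-centre place (x = 0.562). I'll slide it to the hole centre before lifting.

Call:
arm_command(targets=[0, 0, 0.014, -0.01, 0.12, -0.02, 0.2, 0, 0, 0, 0, 0.08, 0, 0.2, 0, 0, 0, 0, 0, 0, 0.2])

```text
time: 10.4
ee_pos: [0.5648, -0.311, 0.1482]
eef_rot: [0.489, 0.511, -0.492, 0.508]
ft_force: [1.2, 0.5, -0.9]
width: 0.0313
```

```bash
python3 - <<'E'
from h import *
rel([.5679,-.3102,.148],2.4)
E
```

```text
t 10.4 pos [ 0.5648 -0.311   0.1482] jawang 2.18 tilt 0.32 w 0.0313 F [ 1.2  0.5 -0.9] q7 0.34
turn units [-0.005 -0.001  0.007] shift units now [ 0.01  0.13 -0.03] after turn [ 0.01  0.13 -0.03]
```

Call:
arm_command(targets=[-0.005, 0, 0.007, -0.01, 0.14, -0.03, 0.2, 0, 0, 0, -0.02, 0.04, 0, 0.2, 0, 0, 0, -0.02, 0, 0, 0.2])

```text
time: 10.65
ee_pos: [0.5677, -0.3108, 0.1484]
eef_rot: [0.489, 0.511, -0.49, 0.509]
ft_force: [0.7, -1.0, -4.1]
width: 0.0314
```

```bash
python3 - <<'E'
from h import *
rel([.5679,-.3102,.148],2.4)
im=camera('wrist');save('w8',cv2.resize(im[180:300,240:400],(800,600)))
E
```

```text
t 10.65 pos [ 0.5677 -0.3108  0.1484] jawang 2.36 tilt 0.19 w 0.0314 F [ 0.7 -1.  -4.1] q7 0.34
turn units [-0.001 -0.002  0.004] shift units now [ 0.01  0.01 -0.02] after turn [ 0.01  0.01 -0.02]
```

View pics/w8.png

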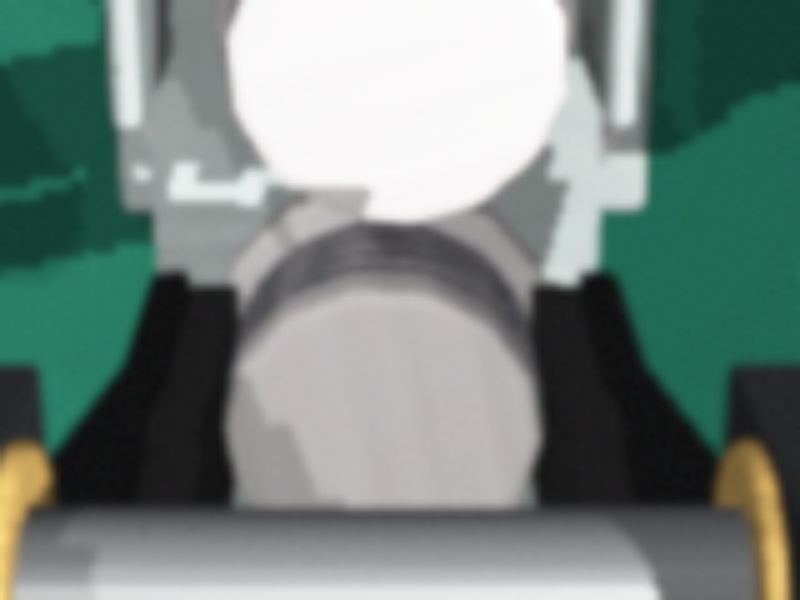

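The weight is centred across the plate to about 1 mm (disc edges at 230/545, plate edges at 155/602). Lifting slowly.

Call:
arm_command(targets=[0, 0, 0, -0.08, -0.03, -0.01, 0.2, 0, 0, 0, -0.12, 0, 0, 0.2, 0, 0, 0, -0.15, 0, 0, 0.2, 0, 0, 0, -0.15, 0, 0, 0.2])

```text
time: 11.03
ee_pos: [0.5666, -0.3102, 0.1597]
eef_rot: [0.489, 0.512, -0.49, 0.509]
ft_force: [0.2, 0.2, -4.3]
width: 0.0309
```

```bash
python3 - <<'E'
from h import *
rel([.5675,-.3102,.27],2.4)
E
```

```text
t 11.03 pos [ 0.5666 -0.3102  0.1597] jawang 2.37 tilt 0.29 w 0.0309 F [ 0.2  0.2 -4.3] q7 0.34
turn units [-0.001 -0.003  0.005] shift units now [-4.41  0.02 -0.01] after turn [-4.41  0.03  0.  ]
```

Call:
arm_command(targets=[0, -0.003, 0.005, -0.2, 0.02, 0, 0.2, 0, 0, 0, -0.2, 0, 0, 0.2, 0, 0, 0, -0.2, 0, 0, 0.2, 0, 0, 0, -0.2, 0, 0, 0.2, 0, 0, 0, -0.2, 0, 0, 0.2, 0, 0, 0, -0.2, 0, 0, 0.2])

```text
time: 11.53
ee_pos: [0.5678, -0.3094, 0.1937]
eef_rot: [0.49, 0.51, -0.489, 0.511]
ft_force: [-0.1, 0.0, -5.2]
width: 0.031
```

```bash
python3 - <<'E'
from h import *
rel([.5675,-.3102,.27],2.4)
E
```

```text
t 11.53 pos [ 0.5678 -0.3094  0.1937] jawang 2.43 tilt 0.08 w 0.031 F [-0.1  0.  -5.2] q7 0.35
turn units [ 0.001 -0.    -0.002] shift units now [-3.05 -0.01  0.03] after turn [-3.05 -0.01  0.03]
```

Call:
arm_command(targets=[0, 0, 0, -0.2, 0, 0.03, 0.2, 0, 0, 0, -0.25, 0, 0, 0.2, 0, 0, 0, -0.25, 0, 0, 0.2, 0, 0, 0, -0.25, 0, 0, 0.2, 0, 0, 0, -0.25, 0, 0, 0.2, 0, 0, 0, -0.25, 0, 0, 0.2, 0, 0, 0, -0.3, 0, 0, 0.2, 0, 0, 0, -0.4, 0, 0, 0.2, 0, 0, 0, -0.4, 0, 0, 0.2, 0, 0, 0, -0.4, 0, 0, 0.2, 0, 0, 0, -0.2, 0, 0, 0.2, 0, 0, 0, 0, 0, 0, 0.2])

```text
time: 12.53
ee_pos: [0.5682, -0.3103, 0.2837]
eef_rot: [0.49, 0.509, -0.488, 0.512]
ft_force: [-0.1, 0.3, -4.7]
width: 0.0311
```

```bash
python3 - <<'E'
from h import *
rel([.5535,.196,.275],2.4)
im=camera('scene');save('s9',cv2.resize(im[50:230,270:450],(600,600)))
im=camera('side');save('d9',cv2.resize(im[100:250,270:420],(600,600)))
E
```

```text
t 12.53 pos [ 0.5682 -0.3103  0.2837] jawang 2.43 tilt 0.25 w 0.0311 F [-0.1  0.3 -4.7] q7 0.37
turn units [ 0.001  0.001 -0.005] shift units now [  0.33   0.27 -20.26] after turn [  0.35   0.26 -20.26]
```

View pics/s9.png

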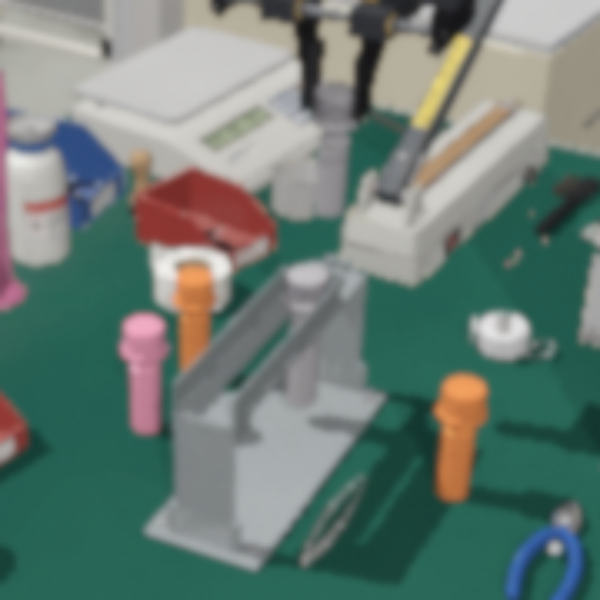

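View pics/d9.png

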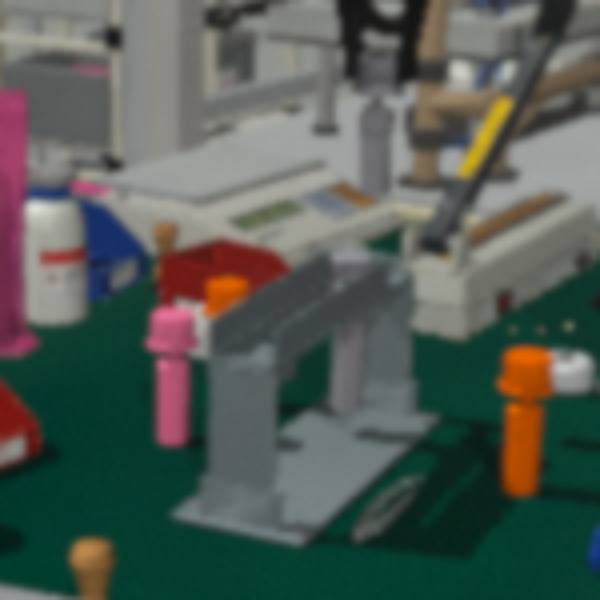

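Both pictures show the short weight hanging upright in the jaws clear of the rail, with the long one still in the slot. Carrying it over to the scale.

Call:
arm_command(targets=[0, 0, 0, 0, 0, -0.15, 0.2, 0, 0, 0, 0, 0, -0.3, 0.2, 0, 0, 0, 0, 0, -0.45, 0.2, 0, 0, 0, 0, 0, -0.55, 0.2, 0, 0, 0, 0, 0, -0.6, 0.2, 0, 0, 0, 0, 0, -0.6, 0.2, 0, 0, 0, 0, 0, -0.6, 0.2, 0, 0, 0, 0, 0, -0.6, 0.2, 0, 0, 0, 0, 0, -0.6, 0.2, 0, 0, 0, 0, 0, -0.6, 0.2, 0, 0, 0, 0, 0, -0.6, 0.2, 0, 0, 0, 0, 0, -0.6, 0.2])

```text
time: 13.63
ee_pos: [0.5585, -0.1361, 0.2798]
eef_rot: [0.489, 0.512, -0.489, 0.511]
ft_force: [0.0, 0.6, -5.2]
width: 0.0317
```

```bash
python3 - <<'E'
from h import *
rel([.5535,.196,.28],2.4)
E
```

```text
t 13.63 pos [ 0.5585 -0.1361  0.2798] jawang 2.57 tilt 0.08 w 0.0317 F [ 0.   0.6 -5.2] q7 0.11
turn units [ 0.004 -0.001  0.001] shift units now [ 1.000e-02  4.000e-01 -1.328e+01] after turn [-1.000e-02  3.600e-01 -1.328e+01]
```

Call:
arm_command(targets=[0, 0, 0, 0, 0, -0.65, 0.2, 0, 0, 0, 0, 0, -0.7, 0.2, 0, 0, 0, 0, 0.03, -0.7, 0.2, 0, 0, 0, 0, 0.03, -0.7, 0.2, 0, 0, 0, 0, 0.03, -0.7, 0.2, 0, 0, 0, 0, 0.03, -0.7, 0.2, 0, 0, 0, 0, 0.03, -0.7, 0.2, 0, 0, 0, 0, 0.03, -0.7, 0.2, 0, 0, 0, 0, 0.03, -0.7, 0.2, 0, 0, 0, 0, 0.03, -0.7, 0.2, 0, 0, 0, 0, 0.03, -0.7, 0.2, 0, 0, 0, 0, 0.03, -0.7, 0.2])

```text
time: 14.63
ee_pos: [0.5489, 0.0997, 0.2826]
eef_rot: [0.486, 0.512, -0.486, 0.515]
ft_force: [0.3, 1.3, -5.1]
width: 0.0315
```

```bash
python3 - <<'E'
from h import *
rel([.5535,.196,.28],2.4)
E
```

```text
t 14.63 pos [0.5489 0.0997 0.2826] jawang 3.16 tilt 0.3 w 0.0315 F [ 0.3  1.3 -5.1] q7 -0.31
turn units [ 0.017  0.004 -0.006] shift units now [ 0.09  0.4  -3.84] after turn [ 0.1   0.35 -3.84]
```

Call:
arm_command(targets=[0.01, 0, 0, 0, 0.1, -0.6, 0.2, 0, 0, 0, 0, 0.1, -0.6, 0.2, 0, 0, 0, 0, 0.1, -0.55, 0.2, 0, 0, 0, 0, 0, -0.5, 0.2, 0, 0, 0, 0, 0, -0.4, 0.2, 0, 0, 0, 0, 0, -0.3, 0.2, 0, 0, 0, 0, 0, -0.2, 0.2, 0, 0, 0, 0, 0, -0.1, 0.2, 0, 0, 0, 0, 0, 0, 0.2, 0, 0, 0, 0, 0, 0, 0.2])

```text
time: 15.47
ee_pos: [0.545, 0.1984, 0.2842]
eef_rot: [0.486, 0.512, -0.484, 0.517]
ft_force: [0.3, -0.5, -4.7]
width: 0.0312
```

```bash
python3 - <<'E'
from h import *
rel([.5535,.196,.28],2.4)
s=read_state();im=camera('wrist');save('w10',im)
im=camera('scene');save('s10',cv2.resize(im[180:345,180:360],(720,600)[:2]))
E
```

```text
t 15.47 pos [0.545  0.1984 0.2842] jawang 3.4 tilt 0.45 w 0.0312 F [ 0.3 -0.5 -4.7] q7 -0.51
turn units [ 0.022  0.004 -0.009] shift units now [0.17 0.33 0.12] after turn [0.17 0.34 0.11]
```

View pics/w10.png

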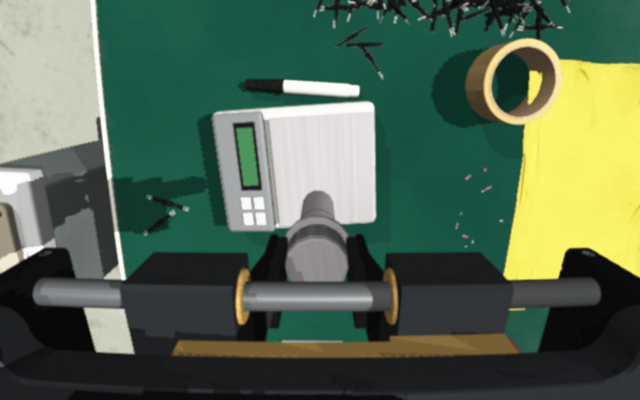

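View pics/s10.png

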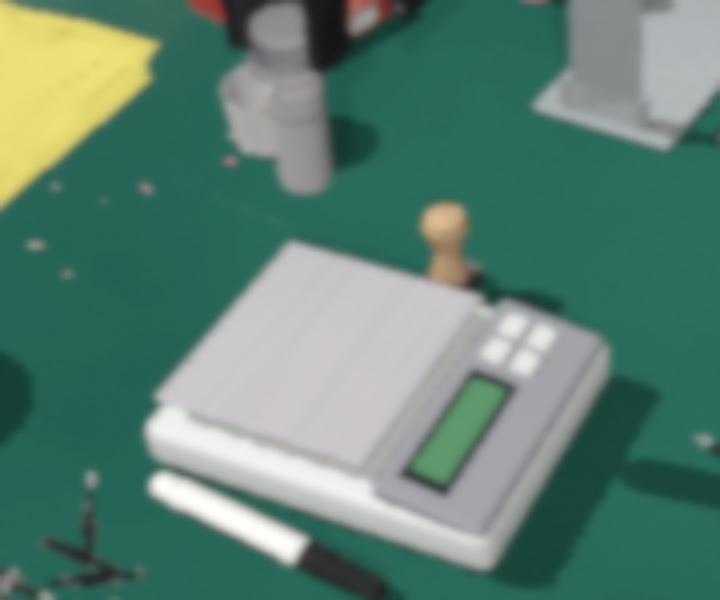

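```bash
python3 - <<'E'
from h import *
a=cv2.imread('pics/w10.png')[90:240,205:385];cv2.imwrite('pics/w10c.png',cv2.resize(a,(720,600),interpolation=cv2.INTER_CUBIC))
E
```

```text
(no output)
```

View pics/w10c.png

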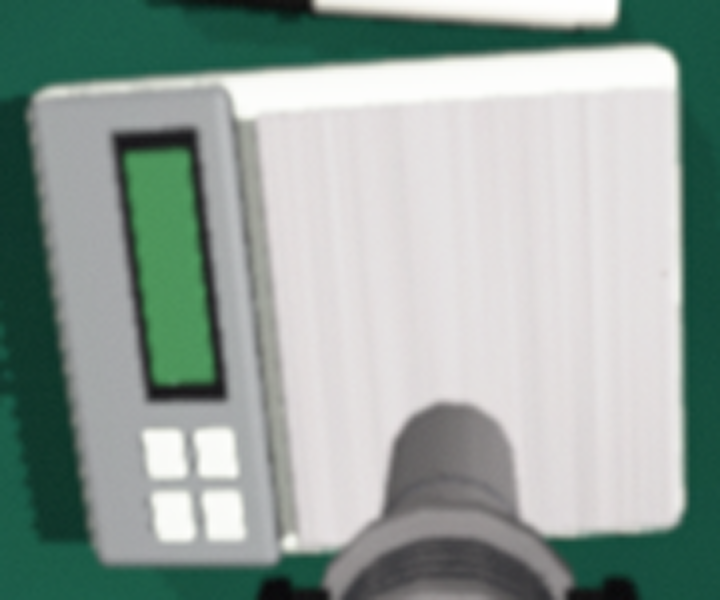

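```bash
python3 - <<'E'
from h import *
w=campose('wrist',read_state())
q=[(p[0]/4+205,p[1]/4+90) for p in [(258,115),(672,88),(683,528),(299,550)]]
P=onplane(w,q,.05);print(P.round(4),P.mean(0),[np.linalg.norm(P[i]-P[(i+1)%4]).round(4) for i in range(4)])
E
```

```text
[[0.4917 0.2507 0.05  ]
 [0.6058 0.2647 0.05  ]
 [0.6231 0.1349 0.05  ]
 [0.5064 0.1214 0.05  ]] [0.55677291 0.19291965 0.05      ] [np.float64(0.1149), np.float64(0.1309), np.float64(0.1174), np.float64(0.1302)]
```

Call:
arm_command(targets=[0.02, 0.004, -0.009, 0.2, 0.2, 0.1, 0.2, 0, 0, 0, 0.4, 0.2, 0.08, 0.2, 0, 0, 0, 0.5, 0, 0, 0.2, 0, 0, 0, 0.6, 0, 0, 0.2, 0, 0, 0, 0.6, 0, 0, 0.2, 0, 0, 0, 0.6, 0, 0, 0.2, 0, 0, 0, 0.4, 0, 0, 0.2, 0, 0, 0, 0.2, 0, 0, 0.2, 0, 0, 0, 0.1, 0, 0, 0.2, 0, 0, 0, 0, 0, 0, 0.2])

```text
time: 16.4
ee_pos: [0.5573, 0.1878, 0.1815]
eef_rot: [0.49, 0.509, -0.493, 0.507]
ft_force: [-0.2, 0.5, -4.4]
width: 0.0313
```

```bash
python3 - <<'E'
from h import *
rel([.5555,.194,.1544],2.4)
s=read_state();im=camera('wrist');save('w11',im[80:380,120:520])
im=camera('side');save('d11',cv2.resize(im[180:330,190:370],(720,600)[:2]))
E
```

```text
t 16.4 pos [0.5573 0.1878 0.1815] jawang 1.91 tilt 0.33 w 0.0313 F [-0.2  0.5 -4.4] q7 -0.55
turn units [-0.011  0.002  0.007] shift units now [ 1.08 -0.06 -0.25] after turn [ 1.08 -0.06 -0.25]
```

View pics/d11.png

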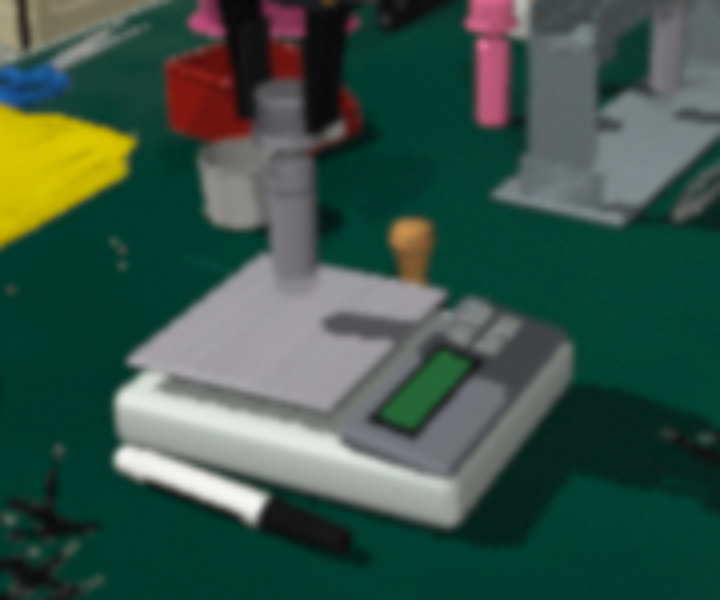

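View pics/w11.png

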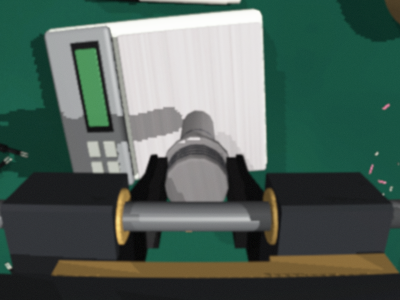

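```bash
python3 - <<'E'
from h import *
s=read_state();c=campose('side');p=np.array(s['ee_pos']);z0=p[2]-.1044
print((proj(c,[[p[0],p[1],z0],[p[0],p[1],z0+.099]])-[190,180])*4)
w=campose('wrist',s)
print(proj(w,[[p[0],p[1],z0],[p[0],p[1],z0+.099]])-[120,80])
E
```

```text
[[292.18780026 262.85472818]
 [283.34633132  82.59665238]]
[[196.99750624 123.42373579]
 [196.6513466  185.63543698]]
```

The side picture shows the weight upright (its lean matches the perspective prediction) about 27 mm above the pan. I'll centre it and lower slowly.

Call:
arm_command(targets=[-0.01, 0.002, 0.007, 0.1, -0.06, -0.2, 0.2, 0, 0, 0, 0.2, 0, -0.05, 0.2, 0, 0, 0, 0.2, 0, 0, 0.2, 0, 0, 0, 0.15, 0, 0, 0.2, 0, 0, 0, 0.05, 0, 0, 0.2, 0, 0, 0, 0, 0, 0, 0.2])

```text
time: 17.0
ee_pos: [0.557, 0.1962, 0.1661]
eef_rot: [0.491, 0.509, -0.487, 0.512]
ft_force: [0.1, 0.1, -4.4]
width: 0.0313
```

```bash
python3 - <<'E'
from h import *
rel([.5555,.194,.1544],2.4)
E
```

```text
t 17.0 pos [0.557  0.1962 0.1661] jawang 2.46 tilt 0.4 w 0.0313 F [ 0.1  0.1 -4.4] q7 -0.56
turn units [ 0.001 -0.003 -0.009] shift units now [ 0.47 -0.07  0.09] after turn [ 0.47 -0.06  0.08]
```

Call:
arm_command(targets=[0, -0.003, -0.008, 0.06, -0.05, 0.06, 0.2, 0, 0, 0, 0.08, 0, 0, 0.2, 0, 0, 0, 0.08, 0, 0, 0.2, 0, 0, 0, 0.05, 0, 0, 0.2, 0, 0, 0, 0, 0, 0, 0.2])

```text
time: 17.42
ee_pos: [0.5559, 0.1941, 0.1587]
eef_rot: [0.489, 0.51, -0.49, 0.511]
ft_force: [-0.7, -0.2, -4.4]
width: 0.0313
```

```bash
python3 - <<'E'
from h import *
rel([.5555,.194,.1544],2.4)
E
```

```text
t 17.42 pos [0.5559 0.1941 0.1587] jawang 2.42 tilt 0.05 w 0.0313 F [-0.7 -0.2 -4.4] q7 -0.56
turn units [0.    0.001 0.   ] shift units now [ 0.17 -0.02  0.  ] after turn [ 0.17 -0.02  0.  ]
```

Tilt 0.05° and centred. Now very gently down, about 1 mm per row.

Call:
arm_command(targets=[0, 0, 0, 0.04, 0, 0, 0.2, 0, 0, 0, 0.04, 0, 0, 0.2, 0, 0, 0, 0.04, 0, 0, 0.2])

```text
time: 17.67
ee_pos: [0.5562, 0.1941, 0.1557]
eef_rot: [0.489, 0.51, -0.489, 0.511]
ft_force: [-0.2, -0.5, -5.9]
width: 0.031
```

```bash
python3 - <<'E'
from h import *
rel([.5555,.194,.1544],2.4)
E
```

```text
t 17.67 pos [0.5562 0.1941 0.1557] jawang 2.41 tilt 0.04 w 0.031 F [-0.2 -0.5 -5.9] q7 -0.57
turn units [ 0.     0.001 -0.   ] shift units now [ 0.05 -0.03  0.  ] after turn [ 0.05 -0.03  0.  ]
```

Call:
arm_command(targets=[0, 0, 0, 0.03, 0, 0, 0.2, 0, 0, 0, 0.03, 0, 0, 0.2])

```text
time: 17.83
ee_pos: [0.5563, 0.1942, 0.1542]
eef_rot: [0.489, 0.51, -0.489, 0.511]
ft_force: [-0.5, -0.3, 4.8]
width: 0.0312
```

```bash
python3 - <<'E'
from h import *
rel([.5555,.194,.1544],2.4)
E
```

```text
t 17.83 pos [0.5563 0.1942 0.1542] jawang 2.42 tilt 0.05 w 0.0312 F [-0.5 -0.3  4.8] q7 -0.57
turn units [ 0.     0.001 -0.001] shift units now [-0.01 -0.03  0.01] after turn [-0.01 -0.03  0.01]
```

Contact made: the force swung to +4.8 N at z = 0.154, as predicted. Relax and open gradually.

Call:
arm_command(targets=[0, 0, 0, -0.01, 0, 0, 0.2, 0, 0, 0, 0, 0, 0, 0.34], newtons=8)

```text
time: 18.0
ee_pos: [0.5564, 0.1942, 0.1545]
eef_rot: [0.489, 0.51, -0.489, 0.511]
ft_force: [0.5, 0.8, -3.7]
width: 0.0313
```

```bash
python3 - <<'E'
from h import *
rel([.5555,.194,.1544],2.4)
E
```

```text
t 18.0 pos [0.5564 0.1942 0.1545] jawang 2.41 tilt 0.06 w 0.0313 F [ 0.5  0.8 -3.7] q7 -0.57
turn units [ 0.     0.001 -0.001] shift units now [ 0.01 -0.04  0.01] after turn [ 0.01 -0.04  0.01]
```

Call:
arm_command(targets=[0, 0, 0, 0.015, 0, 0, 0.34, 0, 0, 0, 0, 0, 0, 0.36, 0, 0, 0, 0, 0, 0, 0.38, 0, 0, 0, 0, 0, 0, 0.4, 0, 0, 0, 0, 0, 0, 0.43, 0, 0, 0, 0, 0, 0, 0.46, 0, 0, 0, 0, 0, 0, 0.5, 0, 0, 0, 0, 0, 0, 0.55, 0, 0, 0, 0, 0, 0, 0.6, 0, 0, 0, 0, 0, 0, 0.65, 0, 0, 0, 0, 0, 0, 0.7])

```text
time: 18.92
ee_pos: [0.558, 0.1952, 0.1567]
eef_rot: [0.491, 0.509, -0.488, 0.512]
ft_force: [-0.3, -0.5, 0.3]
width: 0.0563
```

```bash
python3 - <<'E'
from h import *
rel([.5555,.194,.1544],2.4)
im=camera('wrist');save('w12',im[80:380,120:520])
im=camera('side');save('d12',cv2.resize(im[180:330,190:370],(720,600)[:2]))
E
```

```text
t 18.92 pos [0.558  0.1952 0.1567] jawang 2.42 tilt 0.33 w 0.0563 F [-0.3 -0.5  0.3] q7 -0.57
turn units [ 0.    -0.001 -0.007] shift units now [ 0.09 -0.1   0.04] after turn [ 0.09 -0.1   0.04]
```

View pics/d12.png

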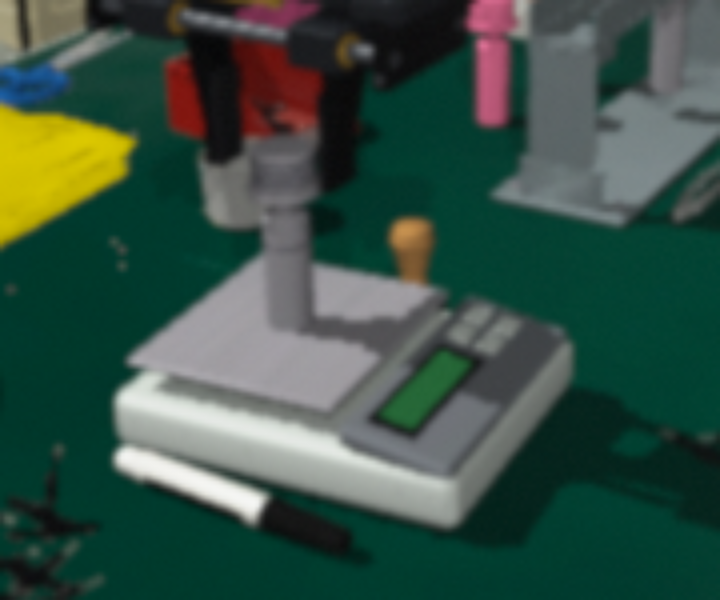

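View pics/w12.png

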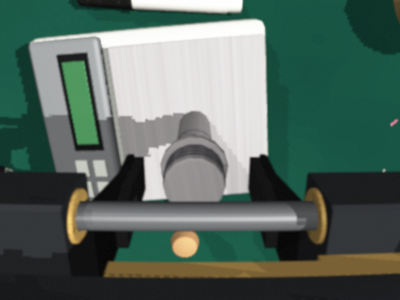

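The weight stands upright on the pan with the fingers clear on both sides (knob at crop 193,180 between fingers at 130 and 262). Retreating straight up.

Call:
arm_command(targets=[0, 0, 0, -0.15, -0.05, 0, 0.75, 0, 0, 0, -0.3, 0, 0, 0.75, 0, 0, 0, -0.4, 0, 0, 0.75, 0, 0, 0, -0.6, 0, 0, 0.75, 0, 0, 0, -0.8, 0, 0, 0.75, 0, 0, 0, -0.9, 0, 0, 0.75, 0, 0, 0, -0.9, 0, 0, 0.75, 0, 0, 0, -0.8, 0, 0.3, 0.75, 0, 0, 0, -0.5, 0, 0.6, 0.75, 0, 0, 0, -0.2, 0, 0.6, 0.75, 0, 0, 0, 0, 0, 0.3, 0.75, 0, 0, 0, 0, 0, 0, 0.75])

```text
time: 20.02
ee_pos: [0.5567, 0.1507, 0.3123]
eef_rot: [0.492, 0.509, -0.485, 0.514]
ft_force: [0.1, 0.4, 0.6]
width: 0.0651
```

```bash
python3 - <<'E'
from h import *
rel([.5555,.194,.1544],2.4)
s=read_state();im=camera('wrist');save('w13',im)
im=camera('scene');save('s13',im)
im=camera('side');save('d13',im)
w=campose('wrist',s);g=proj(w,[[.5558,.1942,.149],[.5555,.194,.05]]);print(g)
print(proj(campose('scene'),[[.5558,.1942,.149],[.5558,.194,.05]]))
E
```

```text
t 20.02 pos [0.5567 0.1507 0.3123] jawang 2.67 tilt 0.68 w 0.0651 F [0.1 0.4 0.6] q7 -0.42
turn units [ 0.006 -0.004 -0.015] shift units now [ 6.32 -0.04 -1.72] after turn [ 6.32  0.03 -1.73]
[[315.51099887 138.71226639]
 [314.45840764 128.72799997]]
[[255.63733549 238.09328166]
 [260.70553796 274.0386134 ]]
```

View pics/w13.png

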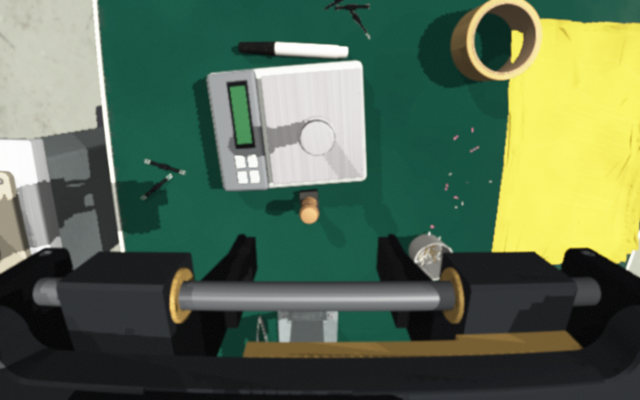

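View pics/s13.png

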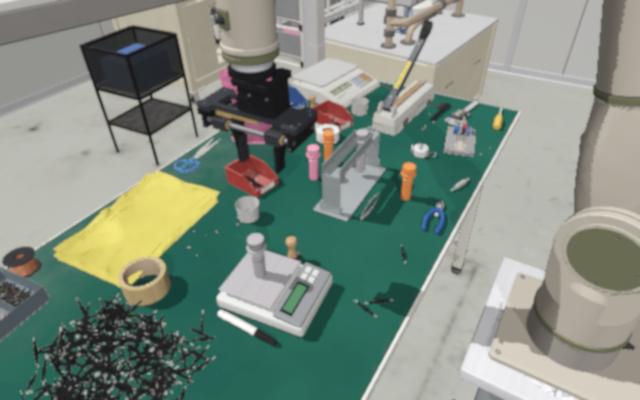

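```bash
python3 - <<'E'
from h import *
w=campose('wrist',read_state())
a=cv2.imread('pics/w13.png')[50:200,200:380];cv2.imwrite('pics/w13c.png',cv2.resize(a,(720,600),interpolation=cv2.INTER_CUBIC))
print('knob',onplane(w,[(317,138)],.149))
E
```

```text
knob [[0.5559027  0.19723869 0.149     ]]
```

View pics/w13c.png

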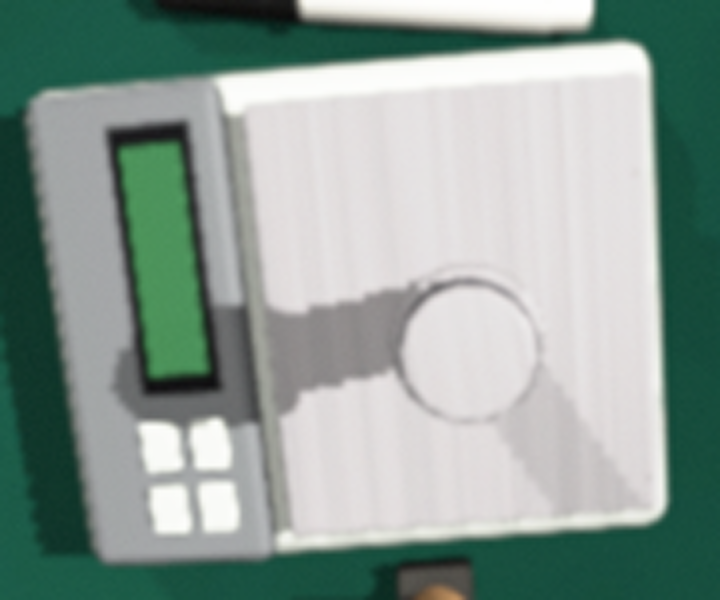

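```bash
python3 - <<'E'
from h import *
w=campose('wrist',read_state())
f=lambda p:(p[0]/4+200,p[1]/4+50)
P=onplane(w,[f(p) for p in [(247,105),(645,72),(662,515),(289,533)]],.05);print(P,P.mean(0),onplane(w,[f((470,350))],.149), onplane(w,[f((470,343))],.129))
close_job()
E
```

```text
[[0.49054013 0.25358556 0.05      ]
 [0.60457812 0.26816313 0.05      ]
 [0.62087377 0.13765455 0.05      ]
 [0.50431312 0.12651406 0.05      ]] [0.55507629 0.19647932 0.05      ] [[0.55633594 0.19771339 0.149     ]] [[0.55663725 0.19704687 0.129     ]]
the job is handed in; nothing more can be done
```

The short weight is standing upright in the middle of the scale's pan, and the job is handed in at about 20 s of the 69 s allowed.

- **Push:** I pushed the long weight along the slot with closed fingers until the short one met the stop. The last force reading was 13 N.
- **Grip and lift:** The short weight had come to rest about 6 mm off the hole's centre. After gripping its knob I slid it back to the centre, then lifted it straight out. It did not snag.
- **Placing:** I set it down slowly until it touched the pan; the force on the tool swung from −6 N (the weight hanging) to +5 N. Then I opened the fingers gradually and backed straight up.

**Last checks:**
- The final wrist picture puts the knob about 2 mm from the pan centre measured in the same view. The earlier views gave pan centres about 4 mm apart, so I aimed between them.
- The weight looks upright in the last wrist and scene pictures. The gripper is open and clear above it, touching nothing.
- The long weight still hangs in the rail in the last scene picture. The pen, stamp, tweezers and coloured look-alikes look unmoved there; I checked them by eye and did not measure them.
- I saved a last side picture but did not look at it. No check failed.

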